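Return a jar lid through the spring flap

ROBOT

A 6-joint arm with a two-finger parallel gripper is mounted at the origin on the work surface. World frame = base frame: x ahead of the robot, y to its left, z up, the work surface at z = 0. Lengths are in mm, angles in rad, forces in N, time in s.
With the tool pointing down it reaches from about 275 to 725 mm from the base axis. Payload 15.9 kg.
Tool frame: the origin (TCP) lies at the very end of the fingers, on their centre line; the grasp point (between the pads) lies 19 mm behind it (bot.hold_point_z is the distance from the TCP to the grasp point, in mm); z points along the fingers, x is the direction in which the jaws open and shut, and the axes are right-handed (so a half turn about z gives the same grasp; the last joint's range is limited). The gripper opens to 85 mm and grips with 20 to 120 N. Pads are 22 mm wide; open, the fingers measure 114 mm over their backs; the gripper's body (76 mm by 85 mm) begins 54 mm behind the grasp point. The pads swing forward as they close: fully open they stand 13 mm farther back than shut.
Start: joints at [1.11, 0.213, -0.034, 1.323, 0, 1.571], TCP at [222.324, 447.836, 231.306] pointing down, gripper open.
Joint ranges: [-2.98, 2.98], [-0.74, 1.72], [-1.14, 1.35], [-2.1, 2.04], [-1.57, 1.44], [-3.14, 3.14]. Speed limits (rad/s): [1.89, 1.89, 2.39, 2.57, 3.14, 3.14].

INTERFACE

Orientations are given as a rotation vector (axis times angle).
In Python, from bench import bot gives the robot as it stands.
- The arm moves only by the tool play_rows, never from a script. Its argument "motion" is a list that holds one entry, the list of rows, each a list of 5 numbers: the shift along the world's x, y, z in cm, then the turn about the world's z in degrees, then the closure in counts, from 0 (fully open) to 255 (shut). A call has 1 to 12 rows; each row is the pose to reach, as a shift and turn from the pose commanded when the call began; what a row does not reach only later rows make up. A row lasts 1/8 s, in which the tool goes at most 62.5 mm and 10.7 degrees, less where a joint would pass 70% of its speed; a pose out of reach is approached as far as the arm can. A call with a gripper value outside its range is refused whole. The fingers move at their own pace and stop on an object; "newtons" is the grip in N (left out, the last holds). Time passes only in rows, so rows that repeat a pose let the fingers close. It gives the time, the measured TCP pose, the force and the opening at its end, in the units of the state.
- bot.state(): the state, without advancing time (a new reading comes with each control period).
- bot.read_camera(name): name is "side" or "top"; returns the picture (400x640x3 uint8, red, green, blue); there is no depth.
- bot.camera_model(name): a dict with "fovy" (degrees; the focal length in pixels is half the picture's height over the tangent of half this angle, whatever the lens; pixels are square), "cx", "cy" (the principal point, pixels), "R" (3x3) and "t" (3): a world point X has camera coordinates R X + t. Camera axes: x right, y down, z forward; pixel columns grow to the right and rows downward; lengths in mm; the calibration is good to about 2 mm. A picture is of the moment at which its call begins. camera_model takes no time and is no camera call.
- bot.hand_in(): hands the job in, once; it reports no verdict.
Trained networks look in the newest picture that a camera, given by its name, has taken for a name from the list of things; names that differ only in an ending like _2 or _b are one class to them, and where a whole thing is asked for, a point or a joint stands for the part that bears it (a point fixed in the world has none). Each returns a list of dicts, best first, with "conf" (0 to 1); they miss things now and then, are a little off and sometimes report something else, mostly with a low value. They report only what shows in the picture. A call takes as long as a camera call. They do not tell look-alikes from the thing itself.
- bot.regions_of(camera, name): "pixels" (400x640 bool, what is visible of it) and "uv" ([column, row] in pixels, amid what is visible of it).
The state is a dict: "t": time; "q": joint angles; "joint_velocities": joint speeds; "effort": joint torques, N m; "tcp_pos": TCP position; "tool_rot": TCP orientation; "ft_force": force on the tool from outside, world axes, zero at the start; "wrist_torque": the same for the moment, N m; "finger_gap": finger opening in mm.
Only numpy, scipy, OpenCV 4.12 (cv2) and the standard library are available. Lean on these libraries where they do the work, as an engineer would, in place of code of your own. Each camera call takes 0.05 s, during which the arm holds its last target.

TASK

Return the blue jar lid lying in the lane of the white return station: push the green spring flap open with one finger (its orange bar is there for that), and while that finger keeps the flap open, push the lid along the lane with the other finger until it drops into the well. Only push, gently: do not pinch or lift the lid, do not open the flap with the lid, and keep the finger on the flap until the lid has come to lie in the well. Then take the hand away so that the flap swings fully shut, and leave the jars, tumbler and tin where they stand.

Things in the scene. Friction and masses are not known exactly. Their poses are not given: they have to be found in the camera images.
- station: White lid return station, fixed, 240 mm wide, 320 mm long. Origin: on the table under the shut flap; x runs along the lane from the robot's side towards the well, y left, z up. x -170 to -3 mm: solid flat deck, 80 mm high. x -3 to 145 mm: open-topped well. Nothing overhead: fingers come from above and may travel on over the well. 12 mm posts at (0, -80) and (-8, 72), 128 mm high.
- lane_end (a point): Where the lane ends at the drop into the well, on the deck: station (-3, 25, 80) mm. The lane is a grey strip along y = 25 mm, 56 mm wide between kerbs 10 mm high and 6 mm wide, from x = -158 to -8 mm. Right of it (y -72 to -10 mm) the deck is bare up to the flap: room for the finger that opens it.
- flap (a joint): Angle of the green flap (rad): 0 shut, up to 1.45 as it swings away from the robot over the well. A door-like panel on an upright hinge at station (0, -80) mm, reaching left to y = 74 mm across bare deck and lane; 6 mm thick, 85 to 125 mm above the table, near face at x = 0. A light spring (0.025 Nm shut, 0.075 Nm at 1 rad) shuts it within about a second of being let go.
- push_bar (a point): Centre of the top of the orange upright push bar on the flap's near face: a round rod 24 mm across, 40 mm tall, axis 35 mm left of the hinge axis and 12 mm in front of the near face (station (-12, -45) mm when shut), 70 mm right of the lane's middle. It moves with the flap. Push it away from the robot with 1 to 3 N.
- lid: The blue jar lid to be returned: a disc 50 mm across, 18 mm thick, 30 to 60 g, steel-coloured top, lying flat in the lane, slippery on deck and kerbs (friction about 0.3). Origin: centre of its underside.
- well (a point): Centre of the well's rubber floor, 8 mm above the table: station (70, 20, 8) mm. Inside, the well spans station x -3 to 145, y -94 to 134 mm; walls 80 mm high. A white lid may lie in its far left corner; it does not matter.
- spice_jar: small glass jar, 42 mm across, 55 mm tall, standing on the station's deck left of the lane; leave alone. Origin: centre of its underside.
- jar_a: glass jar with brown beans, 76 mm across, 125 mm tall; bystander. Origin: centre of its underside.
- jar_b: glass jar with yellow filling, 76 mm across, 125 mm tall; bystander. Origin: centre of its underside.
- jar_c: glass jar with reddish filling, 72 mm across, 110 mm tall; bystander. Origin: centre of its underside.
- tumbler: green tumbler with black top, 84 mm across, 150 mm tall; bystander. Origin: centre of its underside.
- lunch_tin: flat steel lunch tin 104 x 134 x 51 mm; bystander. Origin: centre of its underside.
Things that resemble listed ones, but are neither listed nor needed, are in the scene too. Leave any black or pink look-alike of the lid alone.

How it is judged (in metres and radians):
On the way, in this order (a step that is already met when the one before it is completed fails the run):
1. a finger holds the flap open while the lid still lies in the lane (value of joint flap above 0.3 rad and contact force between the fingers and flap above 0.1 N and x of lid in the frame of station below -0.012 m and z of lid in the frame of station above 0.07 m), for 0.1 s.
2. the lid lies in the well while the finger still holds the flap open (x of lid in the frame of station between -0.004 and 0.145 m and z of lid in the frame of station below 0.06 m and y of lid in the frame of station between -0.095 and 0.135 m and value of joint flap above 0.3 rad and contact force between the fingers and flap above 0.1 N), for 0.1 s.
At the end, for the whole second after the job is handed in: The lid is at rest in the well (its origin between the well's walls and less than 60 mm above the table), the flap is shut (under 0.06 rad), and the spice jar, the jars, the tumbler and the tin stand within 20 mm of where they began (x of lid in the frame of station between -0.004 and 0.145 m and z of lid in the frame of station below 0.06 m and y of lid in the frame of station between -0.095 and 0.135 m and value of joint flap below 0.06 rad and linear speed of lid below 0.02 m/s and distance of each of spice_jar, jar_a, jar_b, jar_c, tumbler, lunch_tin from where it was at the start of the episode below 0.02 m); the robot touches nothing.
It fails at once if the lid is pinched or pressed hard by the fingers (over 15 N) (contact force between the fingers and lid above 15 N).
It fails at once if the lid is lifted more than 15 mm off the deck (z of lid in the frame of station above 0.095 m).
It fails at once if the lid shoves the flap open (it is pressed against the flap while no finger is on the flap) (contact force between lid and flap above 0.15 N and contact force between the fingers and flap below 0.02 N and value of joint flap above 0.1 rad).
It fails at once if a jar, the tumbler or the tin is moved more than 20 mm or tipped (distance of any of spice_jar, jar_a, jar_b, jar_c, tumbler, lunch_tin from where it was at the start of the episode above 0.02 m or angle between any of spice_jar, jar_a, jar_b, jar_c, tumbler, lunch_tin's own z axis and vertical above 0.3 rad).
It also fails if it takes over 43 s, if anything falls off the work surface, if the arm or the gripper's body presses on something with over 40 N, if the wrist force passes 120 N, or if a joint passes its speed limit or range.

## Working session

There is one attempt and no reset: what is moved stays moved. The work goes in short steps, Python scripts to look and compute and a tool call to move; the robot and the scene stay as the last step left them, time stands still between calls to the robot, and variables do not carry over. Pictures are saved under pics/ and viewed, and the job is handed in when it is done.

Besides the shell and the picture viewer there is one more tool, called after "Emit:" in YAML: its name, and indented under it one key for each argument. play_rows: Moves the arm, as the interface text tells. Its arguments: {"type":"object","properties":{"motion":{"type":"array","items":{"type":"array","items":{"type":"array","items":{"type":"number"}}}},"newtons":{"type":"number"}},"required":["motion"]}

```bash
mkdir -p pics; ls; python3 - <<'E'
from bench import bot
import cv2
for n in("side","top"):
    im=bot.read_camera(n); cv2.imwrite(f"pics/{n}0.png",im[:,:,::-1])
    m=bot.camera_model(n); print(n,m)
    for k in("lid","push_bar","station","flap"):
        try:
            print(k,[(round(r["conf"],2),[round(float(x),1) for x in r["uv"]],int(r["pixels"].sum())) for r in bot.regions_of(n,k)])
        except Exception as e: print(k,e)
print(bot.state())
E
```

```text
pics
side {'fovy': 51.41185122140195, 'cx': 321.61564683547164, 'cy': 207.72719652784926, 'R': array([[ 0.78642674, -0.61764738, -0.00668649],
       [-0.45994673, -0.57833842, -0.67377569],
       [ 0.41228873,  0.53295065, -0.73890568]]), 't': array([-402.13809684,  292.60945452, 1112.19344553])}
lid [(0.66, [293.1, 191.1], 136), (0.51, [281.1, 247.9], 208), (0.5, [322.1, 214.9], 224), (0.5, [361.7, 273.5], 259)]
push_bar [(0.83, [353.2, 203.1], 425), (0.44, [321.2, 212.7], 210)]
station []
flap [(0.94, [349.9, 203.7], 516)]
top {'fovy': 52.56082752943912, 'cx': 320.06132069985796, 'cy': 194.8177752284507, 'R': array([[ 0.02366164, -0.99968159, -0.00876639],
       [-0.99016594, -0.0222252 , -0.13812117],
       [ 0.13788236,  0.01194835, -0.99037654]]), 't': array([ -26.15575744,  534.72891214, 1049.84796   ])}
lid [(0.79, [386.7, 213.1], 276), (0.78, [313.6, 204.7], 292), (0.77, [309.8, 264.2], 292), (0.74, [284.5, 202.1], 225), (0.61, [247.6, 195.8], 270)]
push_bar [(0.65, [340.0, 171.6], 435)]
station []
flap [(0.76, [339.4, 170.9], 355)]
{'t': 0.5, 'q': array([ 1.11002012e+00,  2.12939287e-01, -3.44143371e-02,  1.32351361e+00,
        1.83850912e-07,  1.57081811e+00]), 'joint_velocities': array([-0.00094468, -0.00010041,  0.0027047 ,  0.0005891 ,  0.00109095,
        0.00119254]), 'effort': array([-5.07525634e-03, -6.85513401e+01,  4.87078571e+01,  2.00597497e-03,
       -2.96663302e-04, -5.28233636e-05]), 'tcp_pos': array([222.30913932, 447.82854269, 231.28049973]), 'tool_rot': array([ 2.67001074e+00,  1.65541936e+00, -9.48074833e-05]), 'ft_force': array([ 1.29136751, -0.75906807,  0.46379681]), 'wrist_torque': array([ 0.04037818, -0.00115778,  0.01154268]), 'finger_gap': 85.7249048903906}
```

View pics/top0.png

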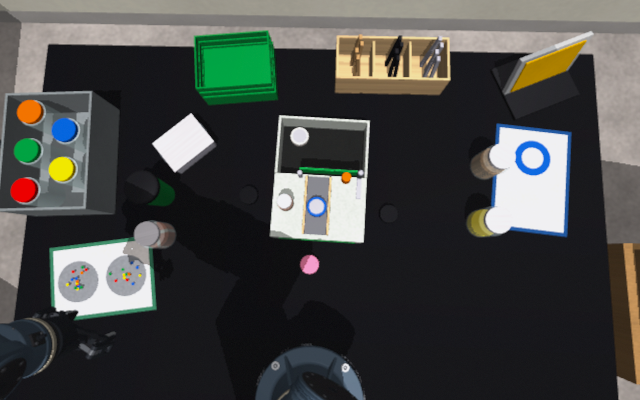

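View pics/side0.png

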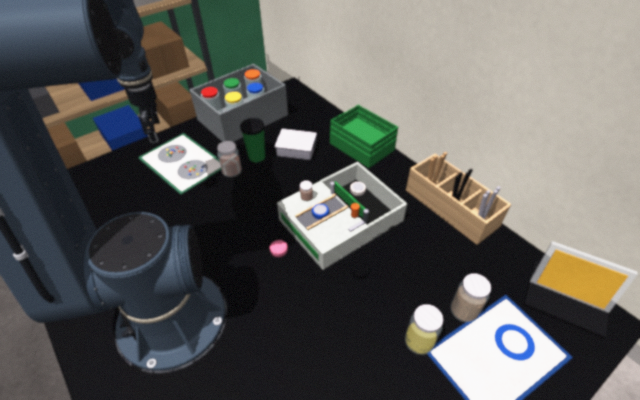

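```bash
python3 - <<'E'
import cv2
a=cv2.imread("pics/top0.png")[110:290,210:420]; cv2.imwrite("pics/topz.png",cv2.resize(a,None,fx=3.3,fy=3.3,interpolation=cv2.INTER_CUBIC))
a=cv2.imread("pics/side0.png")[140:310,220:440]; cv2.imwrite("pics/sidez.png",cv2.resize(a,None,fx=3.3,fy=3.3,interpolation=cv2.INTER_CUBIC))
E
```

```text
(no output)
```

View pics/topz.png

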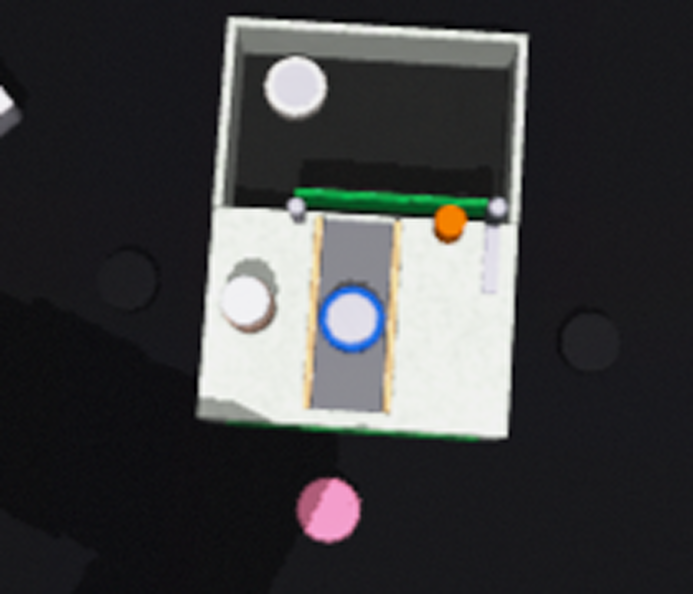

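View pics/sidez.png

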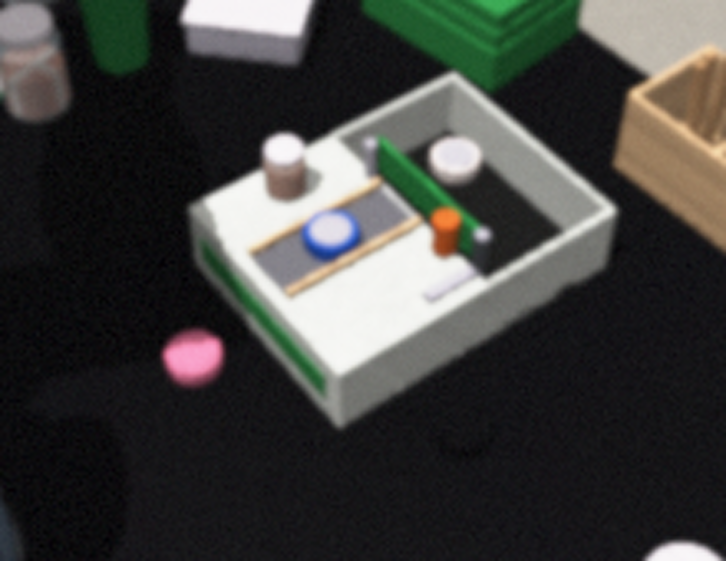

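The top view shows the station centred near (320,180) px, with the lid at (316,206), the bar at (346,177) and the spice jar at (285,201). I'll fit the station pose.

```bash
cat > h.py <<'E'
import numpy as np, cv2
from scipy.optimize import least_squares
from bench import bot
def proj(n,P):
    m=bot.camera_model(n); f=200/np.tan(np.radians(m["fovy"]/2))
    c=np.atleast_2d(P)@m["R"].T+m["t"]; return np.c_[f*c[:,0]/c[:,2]+m["cx"],f*c[:,1]/c[:,2]+m["cy"]]
def back(n,uv,z):
    m=bot.camera_model(n); f=200/np.tan(np.radians(m["fovy"]/2))
    d=m["R"].T@np.array([(uv[0]-m["cx"])/f,(uv[1]-m["cy"])/f,1]); o=-m["R"].T@m["t"]
    return o+d*(z-o[2])/d[2]
def S2W(p,P):
    P=np.atleast_2d(P).astype(float);c,s=np.cos(p[2]),np.sin(p[2])
    return np.c_[p[0]+c*P[:,0]-s*P[:,1],p[1]+s*P[:,0]+c*P[:,1],P[:,2]]
def W2S(p,w):
    c,s=np.cos(p[2]),np.sin(p[2]);d=np.array(w[:2])-p[:2]
    return np.array([c*d[0]+s*d[1],-s*d[0]+c*d[1]])
E
python3 - <<'E'
from h import *
z=lambda u,v,o=(210,110):(o[0]+(u+.5)/3.3-.5,o[1]+(v+.5)/3.3-.5)
P=[(150,140,80),(150,-100,80),(-170,-100,80),(-170,140,80),(0,-80,128),(-8,72,128)]
T=[z(228,17),z(528,35),z(508,436),z(198,415),z(499,206),z(296,206)]
s=lambda u,v:z(u,v,(220,140))
PS=[(150,140,80),(150,-100,80),(-170,-100,80),(-170,140,80),(0,-80,128),(-8,72,128)]
TS=[s(455,72),s(617,210),s(340,373),s(190,207),s(482,233),s(371,144)]
def res(p,both): 
    r=proj("top",S2W(p,P))-T
    r2=proj("side",S2W(p,PS))-TS
    return np.r_[r.ravel(),r2.ravel()] if both==2 else (r.ravel() if both==0 else r2.ravel())
for b in(0,1,2):
    q=least_squares(res,[480,0,0],args=(b,),loss="soft_l1"); print(b,q.x,np.round(res(q.x,b),1))
p=q.x; np.save("p.npy",p)
for nm,n,uv,h in[("lid","top",z(352,318),98),("lid","side",s(330,234),98),("bar","top",z(451,217),125),("bar","side",s(446,216),125),("spice","top",z(247,298),135),("black","top",z(590,340),9),("black2","top",z(129,279),9)]:
    w=back(n,uv,h); print(nm,n,w.round(1),W2S(p,w).round(1))
E
```

```text
0 [ 5.85094792e+02 -3.44994411e+01 -3.93962568e-02] [ 0.3  0.2 -0.1 -0.   0.1  0.1 -0.3  0.5 -0.  -0.1  0.  -0.7]
1 [ 5.84949850e+02 -3.91808363e+01 -3.96918414e-02] [-0.2  0.1  0.1  0.  -0.2  0.5 -0.3 -0.1  0.5  0.1  0.2 -1.5]
2 [ 5.85397767e+02 -3.60306549e+01 -3.99038722e-02] [ 0.9  0.   0.5 -0.1  0.7  0.1  0.3  0.4  0.6 -0.2  0.6 -0.8 -0.7 -0.5
 -0.5 -0.6 -0.8 -0.3 -0.8 -0.8 -0.1 -0.6 -0.4 -2.1]
lid top [498.   -5.8  98. ] [-88.6  26.7]
lid side [493.  -14.9  98. ] [-93.1  17.4]
bar top [573.  -78.8 125. ] [-10.7 -43.2]
bar side [571.8 -81.2 125. ] [-11.8 -45.7]
spice top [507.   71.3 135. ] [-82.7 104.1]
black top [ 494.  -201.4    9. ] [ -84.7 -168.9]
black2 top [536.4 183.2   9. ] [-57.7 217.1]
```

Emit:
play_rows:
  motion:
    - [[4,-8,0,5,20],[8,-16,0,13,40],[11,-22,0,22,60],[14,-28,0,30,60],[17,-34,0,38,60],[20,-40,0,46,60],[22.5,-45,0,50,60],[24.9,-49.3,0,50,60],[24.9,-49.3,0,50,60],[24.9,-49.3,0,50,60],[24.9,-49.3,0,50,60],[24.9,-49.3,0,50,60]]

```text
t: 2.0
tcp_pos: [470.9, -44.0, 231.4]
tool_rot: [-1.719, -2.63, -0.0]
ft_force: [0.3, 0.1, -0.2]
finger_gap: 65.2
```

```bash
cat > look.py <<'E'
import sys
from h import *
from scipy.spatial.transform import Rotation as Ro
t=sys.argv[1]; p=np.load("p.npy")
def z(n,c,o):
    a=bot.read_camera(n)[:,:,::-1]; return cv2.resize(a[c[0]:c[1],c[2]:c[3]],(560,480),interpolation=cv2.INTER_CUBIC)
for n,c in(("top",(110,290,215,425)),("side",(130,310,220,430))): cv2.imwrite(f"pics/{n}_{t}.png",z(n,c,0))
s=bot.state(); x=Ro.from_rotvec(s["tool_rot"]).as_matrix()
print(s["t"],s["tcp_pos"].round(1),"station",W2S(p,s["tcp_pos"]).round(1),"yaw",np.degrees(np.arctan2(x[1,0],x[0,0])).round(1),"z",x[:,2].round(3),"gap",s["finger_gap"],"F",s["ft_force"].round(2),"q6",s["q"][5])
E
python3 look.py a
```

```text
2.1 [471.  -43.9 231.5] station [-114.   -12.5] yaw 113.7 z [ 0.  0. -1.] gap 65.39086434091486 F [-0.2  -0.76 -0.74] q6 -0.5067926748305348
```

View pics/top_a.png

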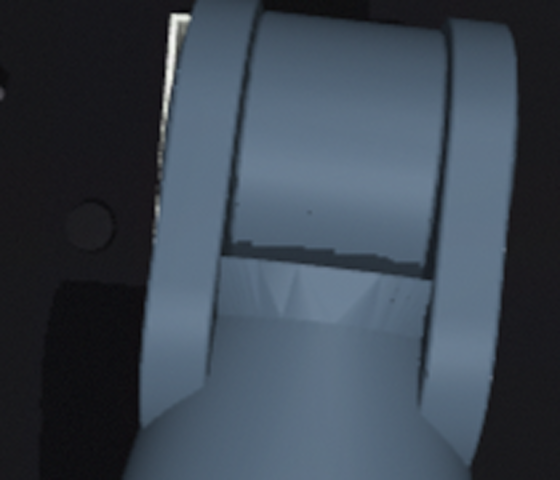

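View pics/side_a.png

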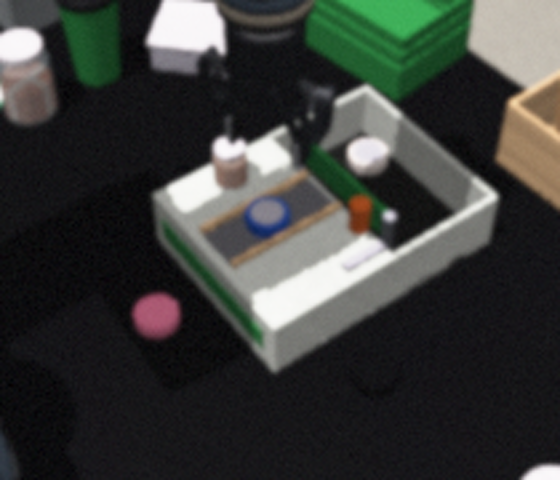

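The arm blocks the top view. The side view shows the lid at about (268,215) zoomed and the bar at (360,213). I'll go down partway and check the fingers.

Emit:
play_rows:
  motion:
    - [[-0.2,-0.2,-4,0,60],[-0.2,-0.2,-8,0,60],[-0.2,-0.2,-11.5,0,60],[-0.2,-0.2,-11.5,0,60],[-0.2,-0.2,-11.5,0,60]]

```text
t: 2.72
tcp_pos: [469.9, -46.8, 117.8]
tool_rot: [1.718, 2.628, 0.001]
ft_force: [0.2, -0.4, 0.6]
finger_gap: 65.2
```

```bash
python3 look.py b; python3 - <<'E'
from h import *
p=np.load("p.npy"); a=cv2.imread("pics/side_b.png")
s=bot.state(); m=W2S(p,s["tcp_pos"]); f=np.radians(25.5+0.5)
for sg in(1,-1):
    c=m+sg*40*np.array([-np.sin(f),np.cos(f)]); print(c)
    for zz,col in((s["tcp_pos"][2],(0,0,255)),(80,(255,0,255))):
        u=proj("side",S2W(p,[[*c,zz]]))[0]; cv2.circle(a,(int((u[0]-220)*560/210),int((u[1]-130)*480/180)),3,col,-1)
cv2.imwrite("pics/side_bm.png",a)
E
```

```text
2.825 [470.3 -47.  117.9] station [-114.5  -15.5] yaw 113.6 z [ 0.002 -0.    -1.   ] gap 65.4802157569483 F [ 0.25 -0.49  0.1 ] q6 -0.5119108052146107
[-132.06793229   20.40427684]
[-96.99824055 -51.49924687]
```

View pics/side_bm.png

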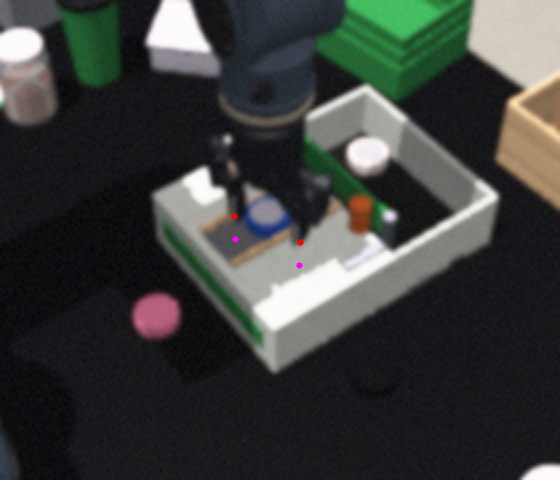

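The fingertips sit at the predicted (red) points: left at (235,216) over the lane behind the lid, right at (300,243) over bare deck. I'll lower to about z=87.

Emit:
play_rows:
  motion:
    - [[0,0,-1.5,0,60],[0,0,-2.5,0,60],[0,0,-3,0,60],[0,0,-3,0,60],[0,0,-3,0,60]]

```text
t: 3.45
tcp_pos: [469.5, -47.2, 86.5]
tool_rot: [1.72, 2.629, 0.0]
ft_force: [0.1, 0.3, -0.3]
finger_gap: 65.3
```

```bash
python3 look.py c
```

```text
3.55 [469.5 -47.2  86.6] station [-115.4  -15.8] yaw 113.6 z [ 0. -0. -1.] gap 65.29937870134542 F [ 0.23  0.21 -0.36] q6 -0.5120104546194277
```

View pics/side_c.png

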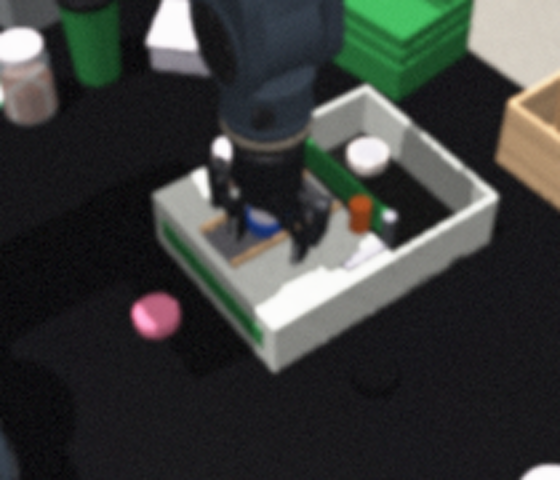

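Emit:
play_rows:
  motion:
    - [[0.4,0,0,0,60],[0.8,0,0,0,60],[1.2,0,0,0,60],[1.6,0,0,0,60],[2.0,0,0,0,60],[2.4,0,0,0,60],[2.8,0,0,0,60],[3.2,0,0,0,60],[3.6,0,0,0,60],[4.0,0,0,0,60],[4.4,0,0,0,60],[4.8,0,0,0,60]]

```text
t: 5.05
tcp_pos: [517.6, -47.2, 86.3]
tool_rot: [-1.72, -2.629, 0.0]
ft_force: [0.2, 0.1, 0.5]
finger_gap: 65.4
```

```bash
python3 look.py d
```

```text
5.15 [517.7 -47.2  86.3] station [-67.2 -13.8] yaw 113.6 z [ 0. -0. -1.] gap 64.95009062232769 F [ 0.23  0.75 -0.02] q6 -0.5027646821781926
```

View pics/side_d.png

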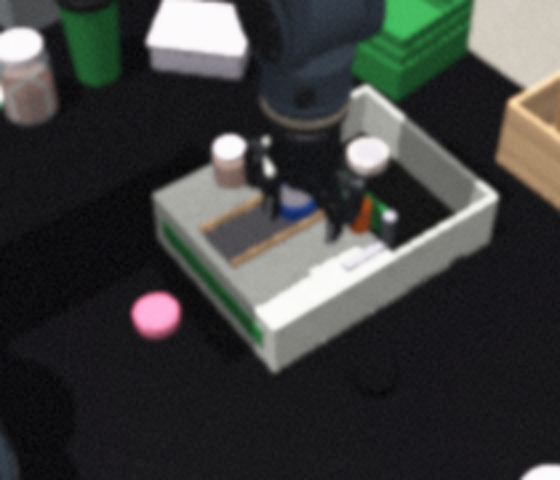

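The lid is now moving ahead of the left finger at about (297,203), and the right finger is just short of the bar. I'll continue until it starts opening the flap.

Emit:
play_rows:
  motion:
    - [[0.3,0,0,0,60],[0.6,0,0,0,60],[0.9,0,0,0,60],[1.2,0,0,0,60],[1.5,0,0,0,60],[1.8,-0.1,0,0,60],[2.1,-0.1,0,0,60],[2.4,-0.1,0,0,60],[2.6,-0.1,0,0,60],[2.6,-0.1,0,0,60],[2.6,-0.1,0,0,60]]

```text
t: 6.52
tcp_pos: [543.3, -48.2, 86.3]
tool_rot: [1.72, 2.629, -0.0]
ft_force: [-1.2, 0.4, 0.0]
finger_gap: 65.0
```

```bash
python3 look.py e
```

```text
6.625 [543.3 -48.2  86.3] station [-41.6 -13.9] yaw 113.6 z [ 0. -0. -1.] gap 65.49159424319531 F [-0.09  0.23 -0.62] q6 -0.5002710370195949
```

View pics/side_e.png

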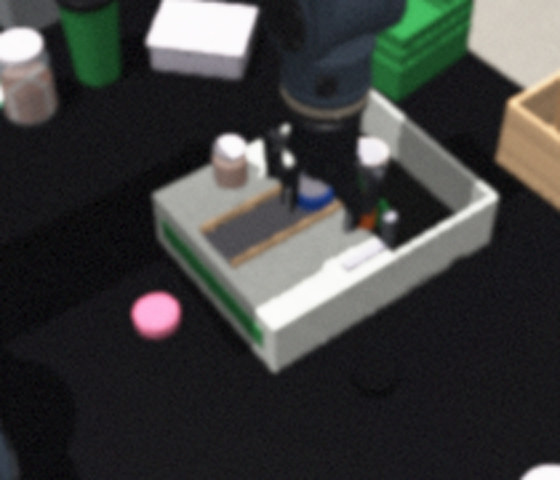

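View pics/top_e.png

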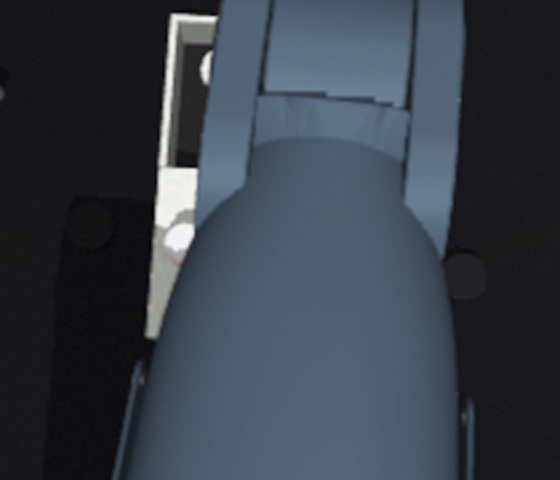

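```bash
cat > ov.py <<'E'
import sys
from h import *
t,lx,ly,th=sys.argv[1],*map(float,sys.argv[2:5])
p=np.load("p.npy"); ps=np.array([584.95,-39.2,-0.0397]) # side-camera fit
a=cv2.imread(f"pics/side_{t}.png"); a=cv2.resize(a[100:300,150:450],(900,600),interpolation=cv2.INTER_CUBIC)[:, :800]
def dr(P,col):
    u=proj("side",S2W(ps,P)); u=np.c_[((u[:,0]-220)*560/210-150)*3,((u[:,1]-130)*480/180-100)*3]
    cv2.polylines(a,[u.astype(int)],False,col,1)
k=np.linspace(0,2*np.pi,40)
for z in(80,98): dr(np.c_[lx+25*np.cos(k),ly+25*np.sin(k),0*k+z],(0,255,255))
bx,by=-12*np.cos(th)+35*np.sin(th),-80+35*np.cos(th)+12*np.sin(th)
for z in(85,125): dr(np.c_[bx+12*np.cos(k),by+12*np.sin(k),0*k+z],(255,255,0))
dr([(154*np.sin(th)*r,-80+154*np.cos(th)*r,z) for r,z in((0,85),(1,85),(1,125),(0,125),(0,85))],(255,0,255))
cv2.imwrite(f"pics/ov_{t}_{int(th*100)}.png",a)
E
python3 ov.py e -27 25 0.3
```

```text
(no output)
```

View pics/ov_e_30.png

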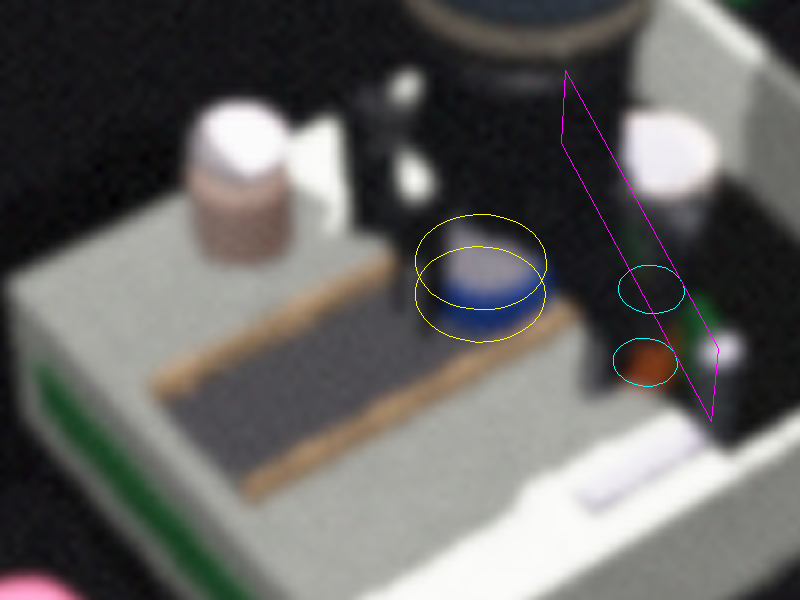

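The overlay puts the lid near x=-22 mm and the flap near 0.3 rad. I'll turn the hand about the left finger so the flap opens clearly while the lid stays where it is.

Emit:
play_rows:
  motion:
    - [[0.1,0,0,2,60],[0.2,0,0,4,60],[0.3,0,0,6,60],[0.3,0,0,8,60],[0.4,0,0,9,60],[0.4,0,0,9,60],[0.4,0,0,9,60],[0.4,0,0,9,60]]

```text
t: 7.62
tcp_pos: [547.3, -48.2, 86.3]
tool_rot: [-1.509, -2.755, 0.0]
ft_force: [-1.6, -2.6, 0.3]
finger_gap: 65.1
```

```bash
python3 look.py f; python3 ov.py f -22 24 0.6
```

```text
7.725 [547.3 -48.2  86.3] station [-37.5 -13.7] yaw 122.6 z [ 0. -0. -1.] gap 65.42279836361611 F [-2.   -2.8   0.55] q6 -0.6566324573095249
```

View pics/ov_f_60.png

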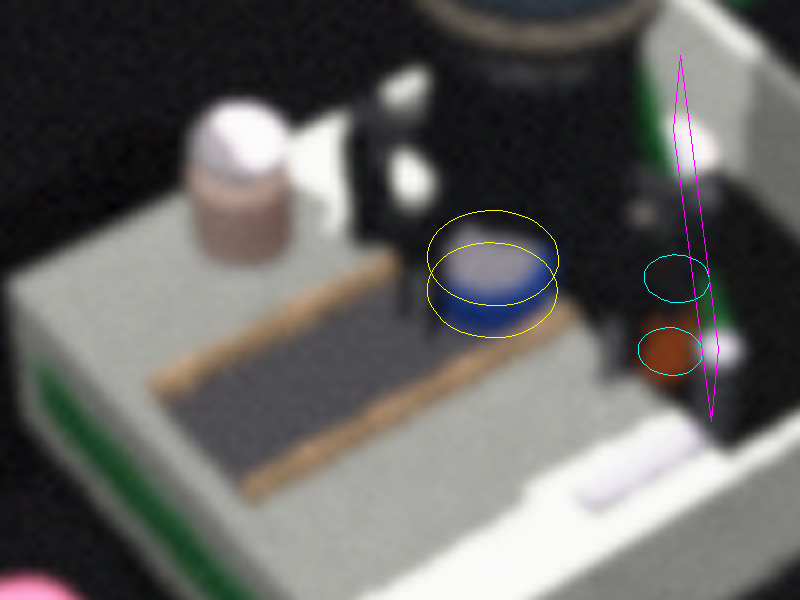

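The flap tip is visible at about (655,110), so it is open by roughly 0.5 rad. The lid is still in the lane near x=-22. I'll advance while turning the hand back about the right finger.

Emit:
play_rows:
  motion:
    - [[0.3,-0.1,0,0,60],[0.6,-0.1,0,0,60],[0.9,-0.1,0,-1,60],[1.2,-0.1,0,-3,60],[1.4,-0.1,0,-5,60],[1.6,-0.1,0,-7,60],[1.8,-0.1,0,-9,60],[2.0,0,0,-11,60],[2.2,0,0,-13,60],[2.4,0,0,-15,60],[2.4,0,0,-15,60],[2.4,0,0,-15,60]]

```text
t: 9.22
tcp_pos: [571.3, -48.1, 86.3]
tool_rot: [-1.855, -2.535, -0.0]
ft_force: [-1.5, 3.1, 0.1]
finger_gap: 65.6
```

```bash
python3 look.py g; python3 ov.py g 5 24 1.0
```

```text
9.325 [571.3 -48.1  86.3] station [-13.6 -12.7] yaw 107.6 z [-0.  0. -1.] gap 65.23805463339052 F [-0.86  2.52 -0.21] q6 -0.39152605218077435
```

View pics/ov_g_100.png

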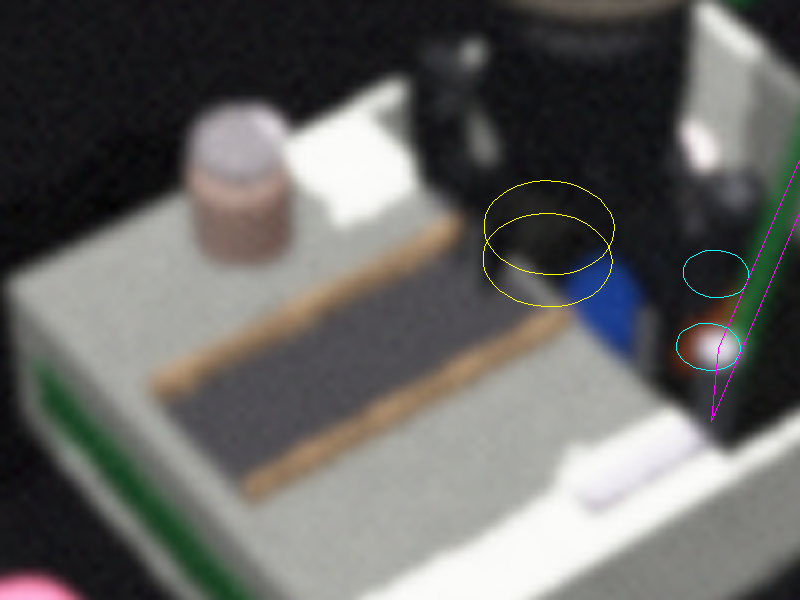

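The lid has tipped over the edge (blue at about (605,300)) and the flap is held at about 1 rad. I'll hold a moment and check how the lid lies.

Emit:
play_rows:
  motion:
    - [[0,0,0,0,60],[0,0,0,0,60],[0,0,0,0,60],[0,0,0,0,60]]

```text
t: 9.82
tcp_pos: [571.3, -48.2, 86.3]
tool_rot: [1.855, 2.535, 0.0]
ft_force: [-1.8, 2.6, 0.2]
finger_gap: 65.3
```

```bash
python3 look.py h; python3 - <<'E'
from h import *
a=bot.read_camera("side")[150:250,290:410,::-1]
a=np.clip(255*(a/255.)**.5,0,255).astype(np.uint8)
cv2.imwrite("pics/hz.png",cv2.resize(a,(720,600),interpolation=cv2.INTER_CUBIC))
E
```

```text
9.925 [571.3 -48.1  86.3] station [-13.6 -12.7] yaw 107.6 z [ 0.  0. -1.] gap 65.48397790417859 F [-1.04  2.04 -0.92] q6 -0.39124344961087176
```

View pics/hz.png

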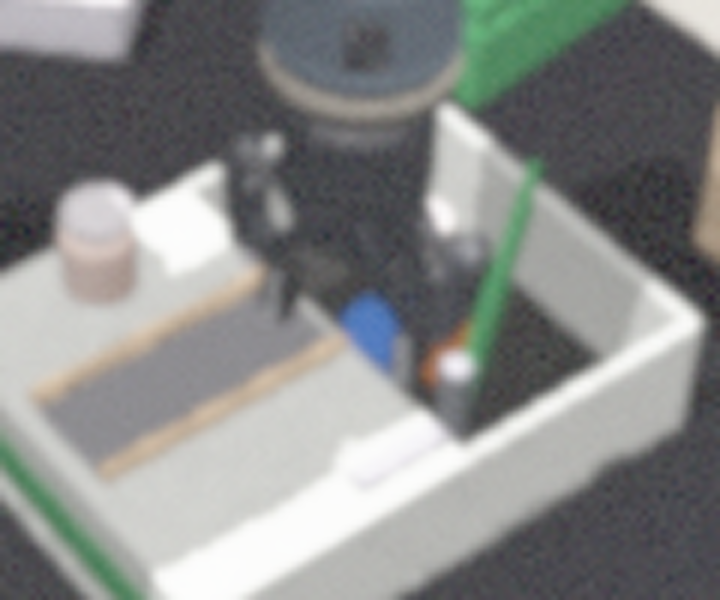

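```bash
python3 - <<'E'
from h import *
p=np.array([584.95,-39.2,-0.0397])
for uv in((351.7,200),(346.5,203),(357,210),(352,213)):
  print(uv,[(z,W2S(p,back("side",uv,z)).round(0).tolist()) for z in(8,26,40,58,75,90)])
m=bot.camera_model("side");print("cam",W2S(p,(-m["R"].T@m["t"])),(-m["R"].T@m["t"]))
a=bot.read_camera("side")[180:225,330:390,::-1]
a=np.clip(255*(a/255.)**.45,0,255).astype(np.uint8)
cv2.imwrite("pics/hz2.png",cv2.resize(a,(800,600),interpolation=cv2.INTER_LANCZOS4))
for r in bot.regions_of("side","lid"): print(r["conf"],r["uv"],r["pixels"].sum())
E
```

```text
(351.7, 200) [(8, [68.0, 62.0]), (26, [56.0, 49.0]), (40, [48.0, 39.0]), (58, [36.0, 27.0]), (75, [26.0, 15.0]), (90, [16.0, 4.0])]
(346.5, 203) [(8, [45.0, 62.0]), (26, [34.0, 49.0]), (40, [26.0, 39.0]), (58, [15.0, 26.0]), (75, [5.0, 14.0]), (90, [-5.0, 3.0])]
(357, 210) [(8, [54.0, 17.0]), (26, [42.0, 5.0]), (40, [34.0, -4.0]), (58, [23.0, -17.0]), (75, [12.0, -28.0]), (90, [3.0, -38.0])]
(352, 213) [(8, [32.0, 16.0]), (26, [21.0, 4.0]), (40, [13.0, -5.0]), (58, [2.0, -17.0]), (75, [-8.0, -28.0]), (90, [-17.0, -38.0])]
cam [-567.07947947 -655.72027932] [  -7.70791149 -671.89646807 1016.27030183]
0.65 [280.7, 249.5] 226
0.57 [360.2, 271.8] 251
0.51 [291.1, 189.7] 111
0.46 [353.1, 205.4] 94
0.41 [294.1, 140.6] 993
```

View pics/hz2.png

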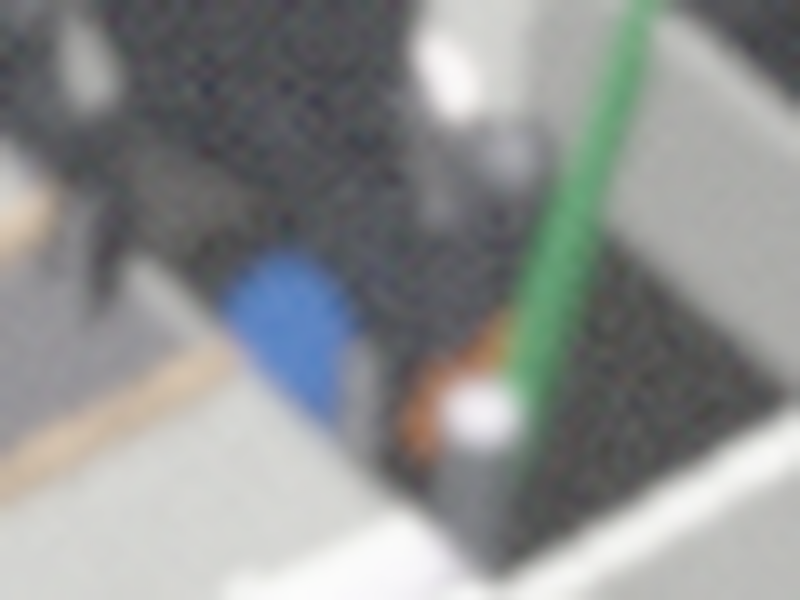

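```bash
python3 - <<'E'
from h import *
p=np.array([584.95,-39.2,-0.0397])
a=cv2.imread("pics/hz2.png");k=np.linspace(0,2*np.pi,60)
for (x,y,z,c) in((34,25,26,(0,255,255)),(36,25,8,(0,0,255))):
    u=(proj("side",S2W(p,np.c_[x+25*np.cos(k),y+25*np.sin(k),0*k+z]))-[330,180]+.5)*13.33
    cv2.polylines(a,[u.astype(int)],True,c,1)
cv2.imwrite("pics/hz3.png",a)
E
```

```text
(no output)
```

View pics/hz3.png

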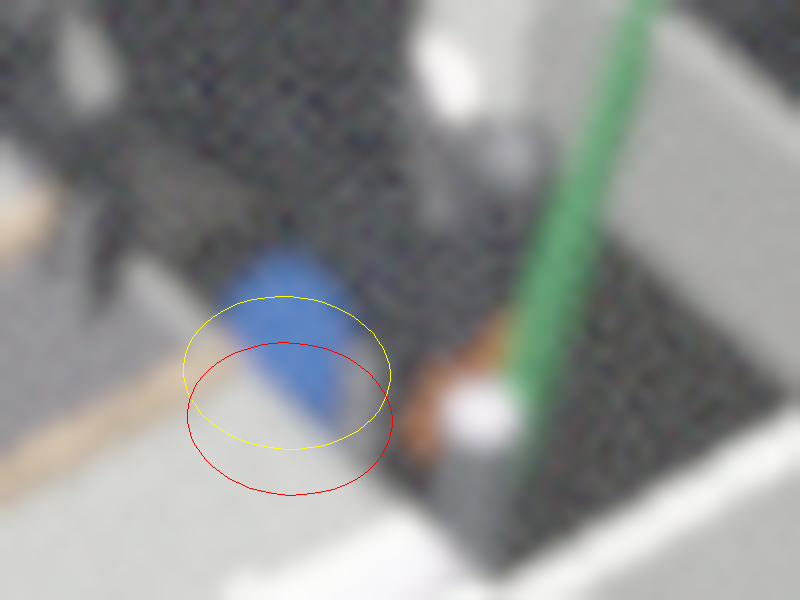

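```bash
python3 - <<'E'
from h import *
p=np.array([584.95,-39.2,-0.0397])
a=cv2.imread("pics/hz2.png");k=np.linspace(0,2*np.pi,60)
def draw(al,y,c,x0=-3):
    n=np.array([np.cos(al),0,np.sin(al)]) # underside->top axis, points to +x and up
    u=np.array([-np.sin(al),0,np.cos(al)]) # up along the face, leaning to the wall
    o=np.array([x0+25*np.sin(al),y,8+25*np.cos(al)])
    pts=[]
    for h in(0,18): pts+= [o+n*h+25*(np.cos(t)*u+np.sin(t)*np.array([0,1,0])) for t in k]
    q=((proj("side",S2W(p,np.array(pts)))-[330,180]+.5)*13.33).astype(np.float32)
    cv2.polylines(a,[cv2.convexHull(q).astype(int)],True,c,1)
draw(0,18,(0,255,255)); draw(.4,18,(0,0,255)); draw(0.8,22,(255,0,255))
cv2.imwrite("pics/hz4.png",a)
E
```

View pics/hz4.png

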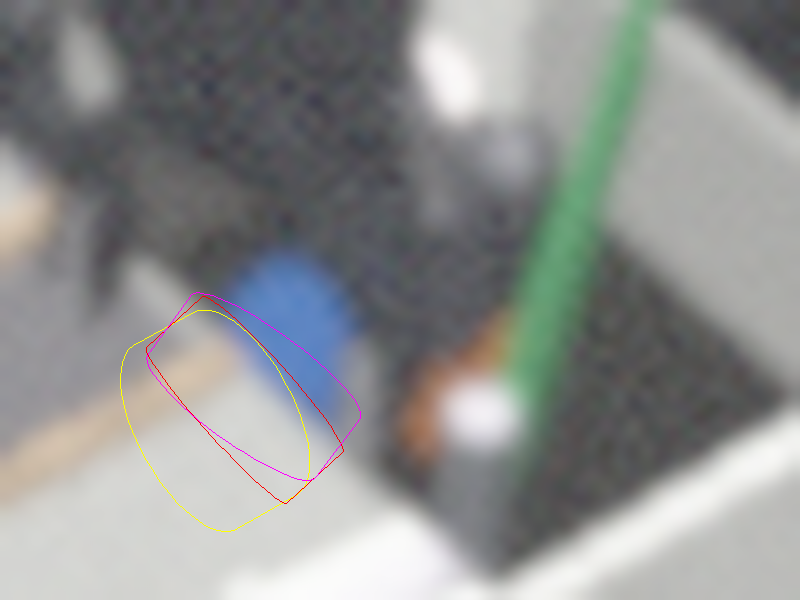

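```bash
python3 - <<'E'
from h import *
p=np.array([584.95,-39.2,-0.0397])
a=cv2.imread("pics/hz2.png");k=np.linspace(0,2*np.pi,40)
b=a.astype(int); M=((b[:,:,0]-b[:,:,2])>70)&((b[:,:,0]-b[:,:,1])>30)
print(M.sum())
S=lambda P:((proj("side",S2W(p,P))-[330,180]+.5)*13.33)
# region not to be judged: deck occluder, R finger strip
ok=np.ones(M.shape,np.uint8)
d=S(np.array([(-3,134,80),(-3,-94,80),(-170,-94,80),(-170,134,80)],float)); cv2.fillPoly(ok,[d.astype(np.int32)],0)
cv2.rectangle(ok,(335,330),(400,470),0,-1)
ok=ok.astype(bool); print((M&ok).sum())
def ren(x,y,h,t,z=None):
    n=np.array([np.cos(h)*np.cos(t),np.sin(h)*np.cos(t),np.sin(t)])
    e1=np.array([-np.sin(h),np.cos(h),0]); e2=np.cross(n,e1)
    lo=25*abs(np.cos(t))
    c0=8+max(lo,lo-18*np.sin(t))
    if z is not None:c0=z
    o=np.array([x,y,c0])
    pts=np.array([o+n*g+25*(np.cos(q)*e1+np.sin(q)*e2) for g in(0,18) for q in k])
    m=np.zeros(M.shape,np.uint8); cv2.fillConvexPoly(m,cv2.convexHull(S(pts).astype(np.float32)).astype(np.int32),1); return m.astype(bool)
best=[]
for t in np.radians([-90,-75,-60,-45,-30,-15,0,15,30,45,60,75,90]):
  r=[]
  for h in np.radians(np.arange(-180,180,20)):
    for x in range(-2,70,6):
      for y in range(-30,60,6):
        m=ren(x,y,h,t); r.append((((m^M)&ok).sum(),x,y,round(np.degrees(h)),round(np.degrees(t))))
  r.sort(); print(r[:3])
E
```

```text
10366
10248Traceback (most recent call last):
  File "<stdin>", line 27, in <module>
  File "<stdin>", line 20, in ren
  File "<stdin>", line 6, in <lambda>
  File "h.py", line 5, in proj
    m=bot.camera_model(n); f=200/np.tan(np.radians(m["fovy"]/2))
ValueError: time passes only in moves, steps and waits
```

```bash
sed -i 's/^def proj/_M={}\ndef cm(n):\n    if n not in _M: _M[n]=bot.camera_model(n)\n    return _M[n]\ndef proj/; s/m=bot.camera_model(n)/m=cm(n)/' h.py; sed -i 's/: _M\[n\]=cm(n)/: _M[n]=bot.camera_model(n)/' h.py; head -12 h.py
cat > fit.py <<'E'
from h import *
p=np.array([584.95,-39.2,-0.0397])
a=cv2.imread("pics/hz2.png");k=np.linspace(0,2*np.pi,24)
b=a.astype(int); M=((b[:,:,0]-b[:,:,2])>70)&((b[:,:,0]-b[:,:,1])>30)
F=4
S=lambda P:((proj("side",S2W(p,P))-[330,180]+.5)*13.33/F)
M=cv2.resize(M.astype(np.uint8),(200,150),interpolation=cv2.INTER_AREA)>0
ok=np.ones(M.shape,np.uint8)
d=S(np.array([(-3,134,80),(-3,-94,80),(-170,-94,80),(-170,134,80)],float)); cv2.fillPoly(ok,[d.astype(np.int32)],0)
ok[82:118,84:100]=0
ok=ok.astype(bool); print((M&ok).sum())
def ren(x,y,h,t):
    n=np.array([np.cos(h)*np.cos(t),np.sin(h)*np.cos(t),np.sin(t)])
    e1=np.array([-np.sin(h),np.cos(h),0]); e2=np.cross(n,e1)
    lo=25*abs(np.cos(t)); c0=8+max(lo,lo-18*np.sin(t))
    o=np.array([x,y,c0])
    pts=np.concatenate([o+n*g+25*(np.outer(np.cos(k),e1)+np.outer(np.sin(k),e2)) for g in(0,18)])
    m=np.zeros(M.shape,np.uint8); cv2.fillConvexPoly(m,cv2.convexHull(S(pts).astype(np.float32)).astype(np.int32),1); return m.astype(bool),c0
for t in np.radians([-90,-60,-30,-15,0,15,30,60,90]):
  r=[]
  for h in np.radians(np.arange(-180,180,30)):
    for x in range(-2,70,6):
      for y in range(-30,60,6):
        m,c=ren(x,y,h,t); r.append((int(((m^M)&ok).sum()),x,y,round(np.degrees(h)),round(np.degrees(t)),round(float(c))))
  r.sort(); print(r[:3])
E
python3 fit.py
```

```text
import numpy as np, cv2
from scipy.optimize import least_squares
from bench import bot
_M={}
def cm(n):
    if n not in _M: _M[n]=bot.camera_model(n)
    return _M[n]
def proj(n,P):
    m=cm(n); f=200/np.tan(np.radians(m["fovy"]/2))
    c=np.atleast_2d(P)@m["R"].T+m["t"]; return np.c_[f*c[:,0]/c[:,2]+m["cx"],f*c[:,1]/c[:,2]+m["cy"]]
def back(n,uv,z):
    m=cm(n); f=200/np.tan(np.radians(m["fovy"]/2))
635
[(253, 34, 30, -30, -90, 26), (255, 34, 30, -60, -90, 26), (258, 34, 30, 30, -90, 26)]
[(209, 22, 24, -30, -60, 36), (214, 28, 36, -90, -60, 36), (222, 22, 30, -60, -60, 36)]
[(174, 46, 18, -180, -30, 39), (177, 22, 30, -60, -30, 39), (180, 40, 12, 150, -30, 39)]
[(147, 40, 12, 150, -15, 37), (173, 22, 36, -90, -15, 37), (196, 22, 30, -90, -15, 37)]
[(137, 28, 12, 120, 0, 33), (143, 22, 30, -60, 0, 33), (156, 22, 24, -30, 0, 33)]
[(166, 22, 18, 90, 15, 32), (181, 22, 18, -30, 15, 32), (190, 34, 12, 150, 15, 32)]
[(148, 28, 18, 120, 30, 30), (216, 28, 18, -30, 30, 30), (216, 34, 18, 0, 30, 30)]
[(199, 28, 24, 120, 60, 21), (201, 28, 30, 90, 60, 21), (217, 28, 24, -60, 60, 21)]
[(253, 34, 30, -30, 90, 8), (255, 34, 30, -60, 90, 8), (258, 34, 30, 30, 90, 8)]
```

The silhouette fit says the lid stands on its rim on the well floor, at about (25,18) with its origin near z=33 mm. That is well below 60 mm, and it has not moved for more than 0.6 s with the flap held. I'll back off along the lane so the flap follows shut, then lift.

Emit:
play_rows:
  motion:
    - [[-0.5,0,0,0,60],[-1,0,0,0,60],[-1.5,0,0,0,60],[-2,0,0,0,60],[-2.5,0.1,0,0,60],[-3,0.1,0,0,60],[-3.6,0.1,0,0,60],[-4.4,0.1,0,0,60],[-5.2,0.2,0,0,60],[-6,0.2,0,0,60],[-6,0.2,0,0,60],[-6,0.2,1,0,60]]

```text
t: 11.58
tcp_pos: [511.0, -46.1, 96.3]
tool_rot: [-1.855, -2.534, 0.001]
ft_force: [-0.7, 0.6, -0.2]
finger_gap: 65.3
```

```bash
python3 look.py i
```

```text
11.675 [512.3 -46.3  97.6] station [-72.7 -13.1] yaw 107.6 z [ 0.002 -0.    -1.   ] gap 65.57527791097681 F [-0.31  0.79 -0.61] q6 -0.39718044386236184
```

View pics/side_i.png

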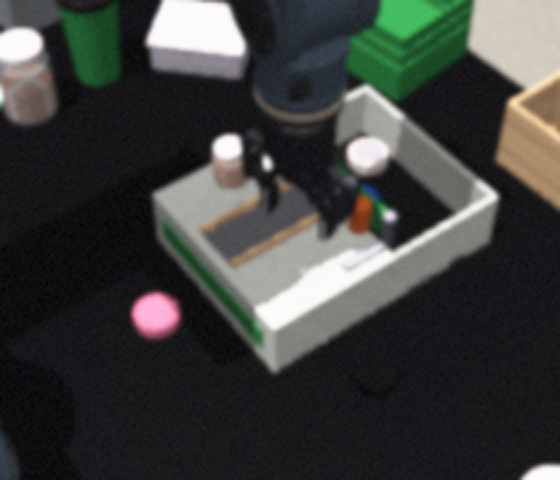

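The bar is back at its shut position and blue shows behind the flap at (372,192). I'll lift and move aside towards the start.

Emit:
play_rows:
  motion:
    - [[0,0,3,0,60],[0,0,7,0,60],[0,0,11,0,60],[0,0,14,0,60],[-2,6,14,0,60],[-4,12,14,0,60],[-8,18,14,0,60],[-11,24,14,0,60],[-14,29,14,0,60],[-17,34,14,0,60],[-17,34,14,0,60],[-17,34,14,0,60]]

```text
t: 13.18
tcp_pos: [341.3, 294.1, 236.4]
tool_rot: [1.854, 2.536, 0.0]
ft_force: [0.3, -0.9, 0.0]
finger_gap: 65.7
```

```bash
python3 look.py j; python3 - <<'E'
from h import *
cv2.imwrite("pics/topfull_j.png",bot.read_camera("top")[:,:,::-1])
E
```

```text
13.275 [342.  293.1 236.3] station [-256.4  319.1] yaw 107.5 z [ 0. -0. -1.] gap 65.4544570482256 F [-0.42  0.43 -0.35] q6 0.4027032907128268
```

View pics/top_j.png

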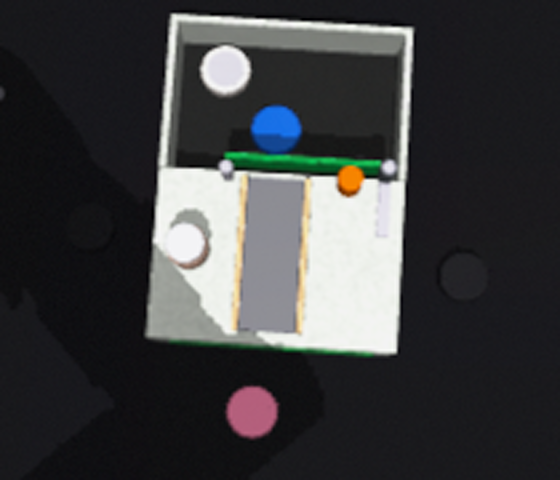

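View pics/side_j.png

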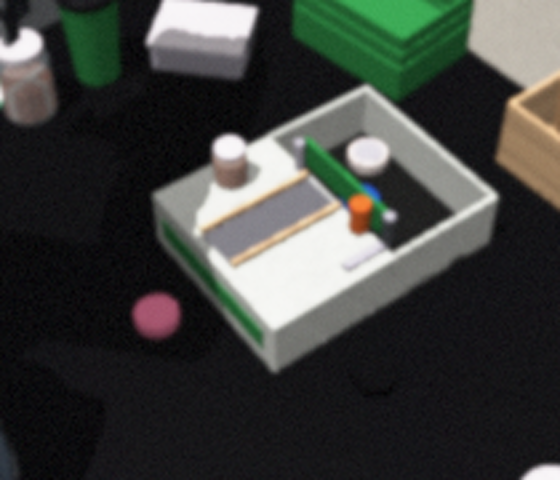

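View pics/topfull_j.png

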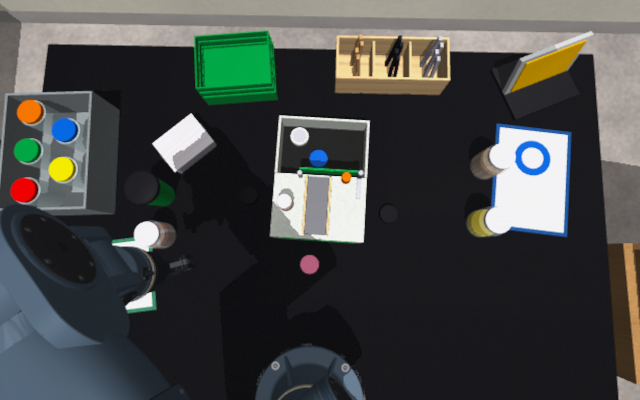

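The lid lies upside down in the well at (276,129) zoomed, the flap is shut and the bystanders are where they were. I'll hand in.

```bash
python3 -c "
from bench import bot
print(bot.hand_in())"
```

```text
the job is handed in; nothing more can be done
None
```

The lid is in the well, the flap is shut and the job is handed in, at about 13 s of the 43 s allowed; no verdict was reported. I pushed the lid up the lane with the left finger until the right finger met the orange bar. The right finger then opened the flap to about 0.5 rad with the lid still about 20 mm short of the drop. With the flap held at about 1 rad, the left finger pushed the lid in. After that I backed off so the flap followed shut, and moved the hand clear.

**Last checks:**
- **Lid:** the final top picture shows it lying flat in the well, upside down. While the flap was still held, my silhouette fit was rough. It fitted best with the lid standing on its rim on the well floor, still for over 0.6 s, origin about 33 mm up. Whether it toppled flat before or after I began to back off, I did not see.
- **Flap:** it looks shut in both cameras. All flap angles are estimates from pictures and force readings.
- **Bystanders:** they look unmoved by eye in the top picture; I did not measure them.
- **Forces:** the readings at the end of each move stayed below about 4 N.

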